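# Present the upside-down glass slide label up

### The job

One of the three glass slides in the wooden drying rack stands upside down, its frosted label end, marked by a small corner notch, at the bottom; draw it out by its clear end, holding it only by its two long edges, fingers off its faces. Present it to the jeweller who sits at the bench pin, across from the robot: at least 15 cm above the bench, frosted end pointing at the pin and label face up, tipped at about 45 degrees (seen with the frosted end at the top, the label face is the one with the notch at its top right). Finish while still holding it there at rest, and leave the other slides and the things on the bench where they are.

Things in the scene. Friction and masses are not known exactly. Their poses are not given: they have to be found in the camera images.
- turned_slide_mid (a point): centre of the slide to take: clear glass, 90 mm long, 40 wide, 6 thick, about 50 g, standing on its frosted end on the rack's board. x = straight out of its label face (horizontal in the rack), y = across its width, z = along its length towards the clear end (up in the rack). The clear end is 45 mm above this point, the two long edges 20 mm to either side in y.
- label (a point): middle of the frosted white label on that slide: it covers the last 25 mm at the frosted end on the label face only; this point is 12.5 mm from that end. Same axes as turned_slide_mid. The square notch, 12 x 12 mm, is cut from that end's corner on the -y side.
- slide_b_mid (a point): centre of a second slide of the same glass and size, standing right way up: frosted, notched end at the top; x out of its label face, z up, notch at +y. Stays where it is.
- slide_c_mid (a point): centre of the third slide, the same and also right way up, with its label face turned the other way from slide b. Stays where it is.
- rack: wooden rack screwed to the bench: board 170 (its x) x 90 x 20 mm, origin under its middle. Slides stand on the board at x = -50, 0 and 50 mm, in any order, their width along its y. At each place four 6 mm dowels, tops 60 mm above the bench, stand at the faces, y = -6 and 6 mm, 1 mm play. Rails 4 mm high at y = -22 and 22 mm flank the edges. Slides lift straight up; nothing locks them.
- pin (a point): the bench pin: wooden tongue 140 x 70 x 18 mm under a steel clamp plate, fixed over the far edge of the bench in front of the stool; this point is in the middle of the clamp, 18 mm above the bench
- bur_block: round stepped wooden block with burs, 90 mm across, 75 mm tall with its burs; origin at the middle of its underside. Bystander.
- wax_block: block of carving wax 90 x 38 x 25 mm lying flat, origin under its middle. Bystander.
- pumice_block: cream pumice block 62 x 44 x 18 mm lying flat, origin under its middle. Bystander.
- flat_file: flat file with a wooden handle, 240 mm long along its x, 22 mm high, lying at the right; origin under its middle. Bystander.
Mind the look-alikes: they are no part of the job. Leave any blue look-alike of the part that bears turned_slide_mid alone. What is shaped like the rack but blue is not meant.

How it is judged:
By the outcome, as a careful person would: the job done as asked, in the order asked, and still so for the second after the job is handed in, while the arm keeps its last pose, push and grip.
It also fails if it takes over 32 s, if anything falls off the work surface, if the arm or the gripper's body presses on something with over 40 N, if the wrist force passes 120 N, or if a joint passes its speed limit or range.

### The arm

A 6-joint arm with a two-finger parallel gripper is mounted at the origin on the work surface. World frame = base frame: x ahead of the robot, y to its left, z up, the work surface at z = 0. Lengths are in mm, angles in rad, forces in N, time in s.
With the tool pointing down it reaches from about 300 to 850 mm from the base axis. Payload 5.4 kg.
Tool frame: the origin (TCP) lies midway between the tips of the shut fingers; the grasp point (between the pads) lies 19 mm behind it; z points along the fingers, y is the direction in which the jaws open and shut (so a half turn about z gives the same grasp; the last joint's range is limited). The gripper opens to 85 mm and grips with 20 to 120 N. Pads are 22 mm wide; open, the fingers measure 114 mm over their backs; the gripper's body (76 mm by 85 mm) begins 54 mm behind the grasp point. The pads swing forward as they close: fully open they stand 13 mm farther back than shut.
Start: joints at [-1.556, 0.158, 1.597, -0, 1.386, -0.21], TCP at [128.151, -560.521, 231.299] pointing down, gripper open.
Joint ranges: [-2.91, 2.91], [-0.94, 2.29], [0.18, 2.7], [-1.29, 4.43], [0.17, 2.64], [-3, 3]. Speed limits (rad/s): [2.57, 2.57, 3.14, 3.14, 3.14, 3.14].

### API

Orientations are given as a unit quaternion [x, y, z, w].
In Python, from cell import read_state, get_image, camera_params, job_done gives the robot as it stands.
- The arm moves only by the tool jog_arm, never from a script. Its argument "plan" is a list of rows, each an object of numbers: "x", "y", "z": the shift along the tool's x, y, z in mm; "wx", "wy", "wz": the turn, a rotation vector about the tool's x, y, z in rad. In form: [{"x": .., "y": .., "z": .., "wx": .., "wy": .., "wz": ..}, ...]. A call has 1 to 8 rows; each row shifts and turns the commanded pose from where the row before left it, along the tool's axes as they then stand; what a row does not reach is not made up. A row lasts 1/10 s, in which the tool goes at most 50 mm and 8.59 degrees, less where a joint would pass 70% of its speed; a pose out of reach is approached as far as the arm can. A call is refused whole if a number of a shift passes 50 or a number of a turn 0.15, either way. A call with a gripper value outside its range is refused whole. "fingers" is the closure, from 0 (fully open) to 1 (shut), set as the call begins (left out, the last holds). The fingers move at their own pace and stop on an object; the grip force is fixed at half the most. Time passes only in rows, so rows that do not move let the fingers close. It gives the time, the measured TCP pose, the force and the opening at its end, in the units of the state.
- read_state(): the state, without advancing time (a new reading comes with each control period).
- get_image(name): name is "scene" or "side" or "wrist"; returns the picture (480x640x3 uint8, red, green, blue); there is no depth.
- camera_params(name): a dict with "vfov" (degrees; the focal length in pixels is half the picture's height over the tangent of half this angle, whatever the lens; pixels are square), "cx", "cy" (the principal point, pixels), "dist" ([k1, k2, p1, p2, k3] as OpenCV has them; the pictures are not rectified), "origin" and "rotation" of the camera in the world. Camera axes: x right, y up, looking along -z (the intrinsics and any distortion apply to the point x, -y, -z); pixel columns grow to the right and rows downward; lengths in mm; the calibration is good to about 2 mm. A picture is of the moment at which its call begins: read the wrist's pose just before it. camera_params takes no time and is no camera call; for the wrist camera it gives the pose at the moment of the call.
- job_done(): hands the job in, once; it reports no verdict.
The state is a dict: "time": time; "joints": joint angles; "qvel": joint speeds; "tau": joint torques, N m; "position": TCP position; "tool_rot": TCP orientation; "wrist_force": force on the tool from outside, world axes, zero at the start; "torque": the same for the moment, N m; "grip_width": opening from 0.0 (shut) to 1.0 (fully open).
Only numpy, scipy, OpenCV 4.12 (cv2) and the standard library are available. Lean on these libraries where they do the work, as an engineer would, in place of code of your own. Each camera call takes 0.05 s, during which the arm holds its last target. There are 200 camera calls.

## Working session

There is one attempt and no reset: what is moved stays moved. The work goes in short steps, Python scripts to look and compute and a tool call to move; the robot and the scene stay as the last step left them, time stands still between calls to the robot, and variables do not carry over. Pictures are saved under pics/ and viewed, about 8 in all and at most 12, crops included, and the job is handed in when it is done.

Besides the shell and the picture viewer there is one more tool, called as name(argument=value, ...), one argument or row to a line, values as JSON. jog_arm: Moves the arm, as the interface text tells. Its arguments: {"type":"object","properties":{"plan":{"type":"array","items":{"type":"object","properties":{"x":{"type":"number"},"y":{"type":"number"},"z":{"type":"number"},"wx":{"type":"number"},"wy":{"type":"number"},"wz":{"type":"number"}}}},"fingers":{"type":"number"}},"required":["plan"]}

```bash
mkdir -p pics; ls
python3 - <<'E'
from cell import *
import cv2
for n in ("scene","side"):
    im=get_image(n); cv2.imwrite(f"pics/{n}0.png",im[:,:,::-1]); print(n,camera_params(n))
print(read_state()); print(camera_params("wrist"))
E
```

```text
pics
scene {'vfov': 45.61543223924511, 'cx': 316.7775594894175, 'cy': 242.17714879087143, 'dist': array([-0.04068617,  0.        ,  0.        ,  0.        ,  0.        ]), 'origin': array([1093.20472406,  181.30459296, 1099.02522478]), 'rotation': array([0.14501034, 0.21569213, 0.79123644, 0.5535285 ])}
side {'vfov': 48.84438053443098, 'cx': 311.69397366398914, 'cy': 234.41602398583905, 'dist': array([0.03869846, 0.        , 0.        , 0.        , 0.        ]), 'origin': array([  -33.15053425, -1019.07719395,   810.62103446]), 'rotation': array([ 0.45965371, -0.1251083 , -0.24305263,  0.84498035])}
{'time': 0.1, 'joints': array([-1.55612460e+00,  1.58984286e-01,  1.59812831e+00,  2.57892644e-05,
        1.38621608e+00, -2.10092617e-01]), 'qvel': array([ 0.00035318, -0.00113015, -0.00359015,  0.00301724, -0.00027025,
        0.00047575]), 'tau': array([-5.92992255e-04, -3.96993971e+01, -3.32336354e+01, -2.04196517e-04,
        4.18961135e-03,  1.13178459e-05]), 'position': array([ 128.1370226 , -559.97400829,  230.4053257 ]), 'tool_rot': array([ 9.93691660e-01,  1.12143355e-01,  9.72917650e-05, -8.62632596e-04]), 'wrist_force': array([-0.76078971, -0.13380855, -0.28151083]), 'torque': array([-0.10308022, -0.00145813, -0.00029935]), 'grip_width': 1.0004754313044262}
{'vfov': 68.04548343927388, 'cx': 315.0112765540335, 'cy': 245.70961743604437, 'dist': array([-0.03746533,  0.        ,  0.        ,  0.        ,  0.        ]), 'origin': array([ 200.50767497, -544.73334173,  373.1425198 ]), 'rotation': array([-0.11344474,  0.09157064, -0.61680587,  0.77349572])}
```

View pics/scene0.png

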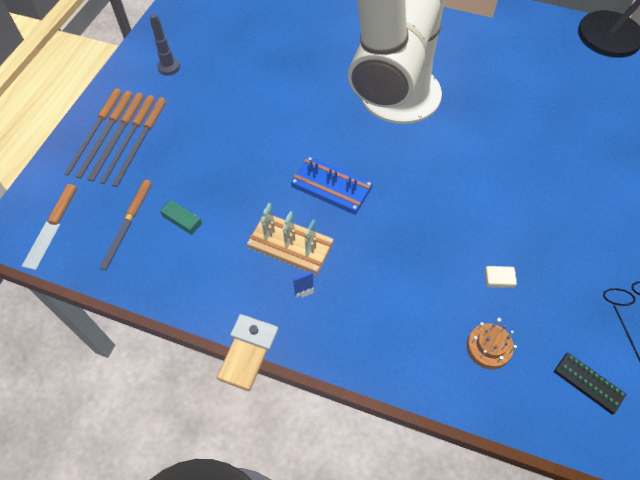

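View pics/side0.png

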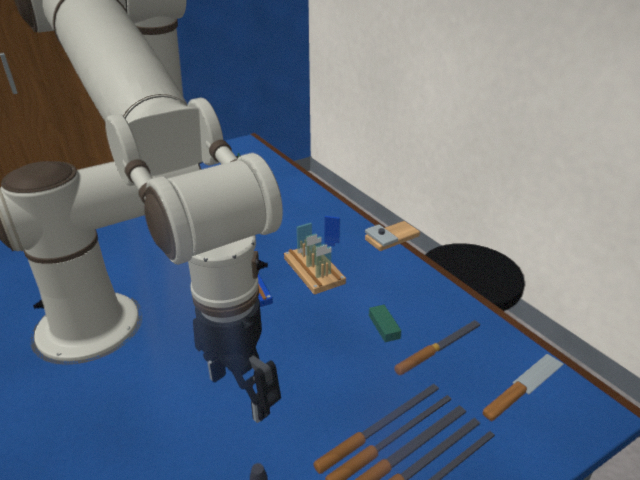

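The wooden rack is at scene (290,243), with slides at about (267,222), (288,230) and (311,238). The blue look-alike rack is at (332,185) and the blue slide at (303,287). The pin clamp is at (254,330). Next I'll write helpers and take enlarged crops.

```bash
cat > h.py <<'E'
from cell import *
import cv2, numpy as np
from scipy.spatial.transform import Rotation as R
def K(p):
    f=240/np.tan(np.radians(p["vfov"])/2); return np.array([[f,0,p["cx"]],[0,f,p["cy"]],[0,0,1.]])
def ray(p,uv):
    q=cv2.undistortPoints(np.array(uv,float).reshape(-1,1,2),K(p),p["dist"]).reshape(-1,2)
    return R.from_quat(p["rotation"]).apply(np.c_[q[:,0],-q[:,1],-np.ones(len(q))])
def onz(p,uv,z):
    d=ray(p,uv); o=p["origin"]; return o+d*((z-o[2])/d[:,2])[:,None]
def proj(p,X):
    c=R.from_quat(p["rotation"]).inv().apply(np.atleast_2d(X)-p["origin"])*[1,-1,-1]
    return cv2.projectPoints(c,np.zeros(3),np.zeros(3),K(p),p["dist"])[0].reshape(-1,2)
E
python3 - <<'E'
from h import *
p=camera_params("scene")
im=cv2.imread("pics/scene0.png"); s=cv2.imread("pics/side0.png")
a=cv2.resize(im[195:280,235:345],None,fx=7,fy=7,interpolation=cv2.INTER_CUBIC); cv2.imwrite("pics/c1.png",a[:600,:800])
print(onz(p,[(254,330)],18), onz(p,[(290,243)],20))
hsv=cv2.cvtColor(im,cv2.COLOR_BGR2HSV); m=cv2.inRange(hsv,(8,60,110),(28,255,255)); m[:205]=0;m[280:]=0;m[:,:240]=0;m[:,345:]=0
ys,xs=np.nonzero(m); r=cv2.minAreaRect(np.c_[xs,ys].astype(np.float32)); b=cv2.boxPoints(r); print(b, onz(p,b,20))
E
```

```text
[[743.0251496  -93.01692484  18.        ]] [[530.87216191 -98.56498681  20.        ]]
[[245.89651 245.75862]
 [260.24136 209.89656]
 [333.51724 239.2069 ]
 [319.1724  275.06897]] [[ 570.10864631 -186.60002068   20.        ]
 [ 473.25081628 -193.77937388   20.        ]
 [ 489.47247037  -12.33802325   20.        ]
 [ 582.79475147  -11.7157208    20.        ]]
```

View pics/c1.png

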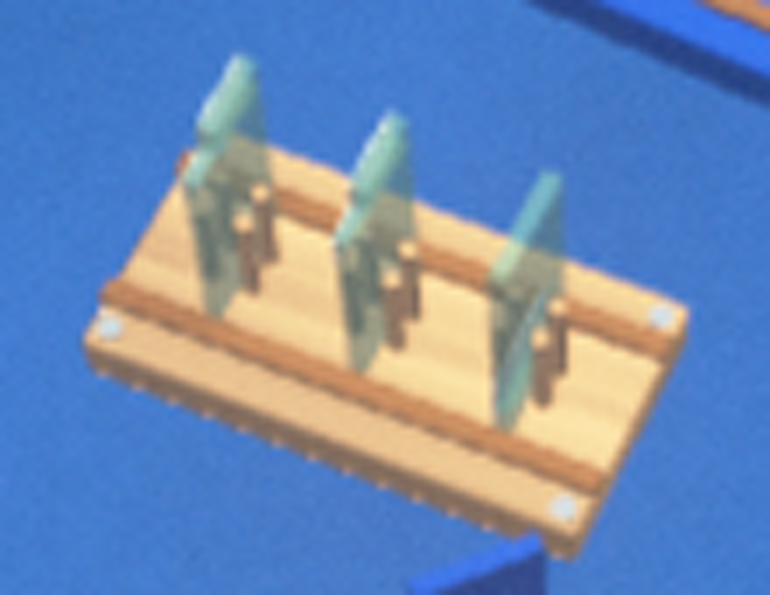

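The right slide at scene (311,238) has a plain top, while the other two, at (267,222) and (288,230), show notches at the top on the pin side. So (311,238) is the candidate. Next I'll get the rack pose and a path to a viewing spot.

```bash
cat >> h.py <<'E'
def rows(P1,R1,n,P0=None,R0=None):
    """print n tool-frame increments from current pose to P1,R1 (straight line, constant turn)"""
    s=read_state()
    P0=s["position"] if P0 is None else np.array(P0,float); R0=R.from_quat(s["tool_rot"]) if R0 is None else R0
    w=(R0.inv()*R1).as_rotvec()/n; d=(np.array(P1,float)-P0)/n
    for k in range(n):
        Rk=R0*R.from_rotvec(w*k); t=Rk.inv().apply(d)
        print(np.round(t,1).tolist(),np.round(w,3).tolist())
def down(psi): # tool down, tool x at yaw psi
    return R.from_matrix(np.c_[[np.cos(psi),np.sin(psi),0],[np.sin(psi),-np.cos(psi),0],[0,0,-1]])
E
python3 - <<'E'
from h import *
p=camera_params("scene")
c=np.array([(88,338),(568,543),(690,305),(185,150)])/7+[235,195]
X=onz(p,c,20); print(X.round(1)); print("ctr",X.mean(0), "edges",np.linalg.norm(X-np.roll(X,-1,0),axis=1))
d=(X[1]-X[0])+(X[2]-X[3]); print("yaw",np.arctan2(d[1],d[0]))
# tops at z=110
t=np.array([(240,60),(395,115),(550,175),(495,272)])/7+[235,195]; print(onz(p,t,110).round(1))
print("blue slide", onz(p,[(303,297)],0))
w=camera_params("wrist"); s=read_state(); T=R.from_quat(s["tool_rot"])
print(T.inv().apply(w["origin"]-s["position"]), (T.inv()*R.from_quat(w["rotation"])).as_matrix().round(3))
E
```

```text
[[ 563.1 -185.7   20. ]
 [ 579.4  -19.8   20. ]
 [ 487.9  -12.8   20. ]
 [ 488.5 -184.4   20. ]]
ctr [ 529.74788673 -100.64711291   20.        ] edges [166.66862339  91.77959508 171.61341573  74.6276853 ]
yaw 1.5244380234937618
[[ 504.  -150.9  110. ]
 [ 506.5 -100.2  110. ]
 [ 510.6  -49.8  110. ]
 [ 547.1  -53.2  110. ]]
blue slide [[633.61218839 -29.60203644   0.        ]]
[  74.00229343    1.03049421 -142.71052683] [[-0.001  0.957  0.289]
 [ 1.     0.001  0.   ]
 [ 0.     0.289 -0.957]]
```

Run:
```python
from h import *
rows([529,60,190],down(1.51),20)
```

```text
[26.4, -25.7, 2.1] [-0.0, -0.0, -0.064]
[28.0, -24.0, 2.1] [-0.0, -0.0, -0.064]
[29.5, -22.1, 2.1] [-0.0, -0.0, -0.064]
[30.9, -20.2, 2.1] [-0.0, -0.0, -0.064]
[32.1, -18.2, 2.1] [-0.0, -0.0, -0.064]
[33.2, -16.1, 2.1] [-0.0, -0.0, -0.064]
[34.2, -13.9, 2.1] [-0.0, -0.0, -0.064]
[35.0, -11.7, 2.1] [-0.0, -0.0, -0.064]
[35.7, -9.4, 2.0] [-0.0, -0.0, -0.064]
[36.2, -7.1, 2.0] [-0.0, -0.0, -0.064]
[36.6, -4.8, 2.0] [-0.0, -0.0, -0.064]
[36.8, -2.4, 2.0] [-0.0, -0.0, -0.064]
[36.9, -0.0, 2.0] [-0.0, -0.0, -0.064]
[36.8, 2.3, 2.0] [-0.0, -0.0, -0.064]
[36.6, 4.7, 2.0] [-0.0, -0.0, -0.064]
[36.2, 7.0, 2.0] [-0.0, -0.0, -0.064]
[35.7, 9.4, 2.0] [-0.0, -0.0, -0.064]
[35.0, 11.6, 2.0] [-0.0, -0.0, -0.064]
[34.2, 13.9, 2.0] [-0.0, -0.0, -0.064]
[33.3, 16.0, 2.0] [-0.0, -0.0, -0.064]
```

jog_arm(
  plan=[
    {"x":26,"y":-26,"z":0,"wz":-0.064},
    {"x":28,"y":-24,"z":0,"wz":-0.064},
    {"x":29.5,"y":-22,"z":0,"wz":-0.064},
    {"x":31,"y":-20,"z":0,"wz":-0.064},
    {"x":32,"y":-18,"z":0,"wz":-0.064},
    {"x":33,"y":-16,"z":0,"wz":-0.064},
    {"x":34,"y":-14,"z":0,"wz":-0.064},
    {"x":35,"y":-12,"z":0,"wz":-0.064},
  ],
)

```text
$.plan[0]: bad value
```

jog_arm(
  plan=[
    {"x":36,"y":-9,"z":0,"wz":-0.064},
    {"x":36,"y":-7,"z":0,"wz":-0.064},
    {"x":36.5,"y":-5,"z":0,"wz":-0.064},
    {"x":37,"y":-2,"z":0,"wz":-0.064},
    {"x":37,"y":0,"z":0,"wz":-0.064},
    {"x":37,"y":2,"z":0,"wz":-0.064},
    {"x":36.5,"y":5,"z":0,"wz":-0.064},
    {"x":36,"y":7,"z":0,"wz":-0.064},
  ],
)

```text
$.plan[0]: bad value
```

jog_arm(
  plan=[
    {"x":35.5,"y":9,"z":10,"wz":-0.064},
    {"x":35,"y":12,"z":10,"wz":-0.064},
    {"x":34,"y":14,"z":10,"wz":-0.064},
    {"x":33,"y":16,"z":10,"wz":-0.064},
    {},
    {},
  ],
)

```text
$.plan[0]: bad value
```

Run:
```python
from h import *
s=read_state(); print(s["time"],s["position"],s["joints"])
p=camera_params("wrist"); im=get_image("wrist"); cv2.imwrite("pics/w1.png",im[:,:,::-1])
import pickle; pickle.dump(p,open("w1.pkl","wb"))
```

```text
0.1 [ 128.1370226  -559.97400829  230.4053257 ] [-1.55612460e+00  1.58984286e-01  1.59812831e+00  2.57892644e-05
  1.38621608e+00 -2.10092617e-01]
```

View pics/w1.png

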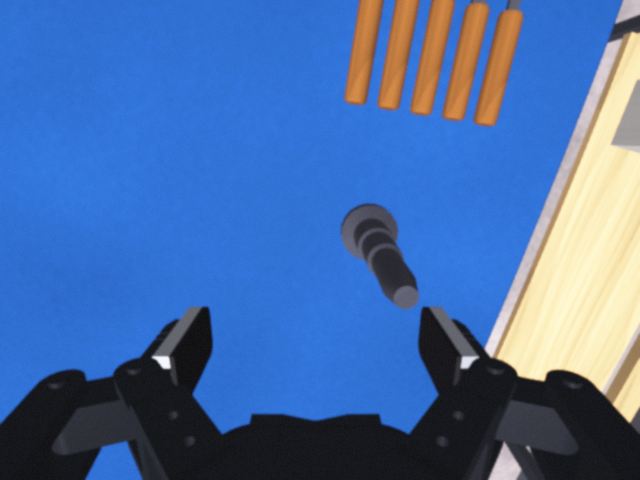

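The calls were refused, since rows need all six numbers, and the arm has not moved: the picture shows only the mandrel and files under the start pose. I'll resend full rows.

jog_arm(
  plan=[
    {"x":26,"y":-26,"z":0,"wx":0,"wy":0,"wz":-0.064},
    {"x":28,"y":-24,"z":0,"wx":0,"wy":0,"wz":-0.064},
    {"x":29.5,"y":-22,"z":0,"wx":0,"wy":0,"wz":-0.064},
    {"x":31,"y":-20,"z":0,"wx":0,"wy":0,"wz":-0.064},
    {"x":32,"y":-18,"z":0,"wx":0,"wy":0,"wz":-0.064},
    {"x":33,"y":-16,"z":0,"wx":0,"wy":0,"wz":-0.064},
    {"x":34,"y":-14,"z":0,"wx":0,"wy":0,"wz":-0.064},
    {"x":35,"y":-12,"z":0,"wx":0,"wy":0,"wz":-0.064},
  ],
)

```text
time: 0.95
position: [288.3, -311.6, 231.1]
tool_rot: [0.932, 0.361, 0.0, -0.0]
wrist_force: [0.9, 0.2, 0.5]
grip_width: 0.999
```

jog_arm(
  plan=[
    {"x":36,"y":-9,"z":0,"wx":0,"wy":0,"wz":-0.064},
    {"x":36,"y":-7,"z":0,"wx":0,"wy":0,"wz":-0.064},
    {"x":36.5,"y":-5,"z":0,"wx":0,"wy":0,"wz":-0.064},
    {"x":37,"y":-2,"z":0,"wx":0,"wy":0,"wz":-0.064},
    {"x":37,"y":0,"z":0,"wx":0,"wy":0,"wz":-0.064},
    {"x":37,"y":2,"z":0,"wx":0,"wy":0,"wz":-0.064},
    {"x":36.5,"y":5,"z":0,"wx":0,"wy":0,"wz":-0.064},
    {"x":36,"y":7,"z":0,"wx":0,"wy":0,"wz":-0.064},
  ],
)

```text
time: 1.75
position: [449.9, -64.4, 231.1]
tool_rot: [0.81, 0.586, -0.0, -0.0]
wrist_force: [1.6, -1.4, -0.8]
grip_width: 0.997
```

jog_arm(
  plan=[
    {"x":35.5,"y":9,"z":10,"wx":0,"wy":0,"wz":-0.064},
    {"x":35,"y":12,"z":10,"wx":0,"wy":0,"wz":-0.064},
    {"x":34,"y":14,"z":10,"wx":0,"wy":0,"wz":-0.064},
    {"x":33,"y":16,"z":10,"wx":0,"wy":0,"wz":-0.064},
    {"x":0,"y":0,"z":0,"wx":0,"wy":0,"wz":0},
    {"x":0,"y":0,"z":0,"wx":0,"wy":0,"wz":0},
  ],
)

```text
time: 2.35
position: [529.8, 57.4, 190.6]
tool_rot: [0.73, 0.684, -0.001, -0.001]
wrist_force: [0.4, -0.8, -0.4]
grip_width: 0.996
```

Run:
```python
from h import *
s=read_state(); print(s["time"],s["position"],s["joints"])
p=camera_params("wrist"); im=get_image("wrist"); cv2.imwrite("pics/w2.png",im[:,:,::-1])
import pickle; pickle.dump(p,open("w2.pkl","wb"))
print(proj(p,[[529,-50,20],[529,-50,110]]))
```

```text
2.35 [529.77622508  57.38600705 190.5634948 ] [-1.18821554e-01  8.55191501e-02  1.75917487e+00 -4.00484951e-04
  1.29862489e+00 -5.38630275e-02]
[[320.93800524 328.10994444]
 [322.6366098  388.96682083]]
```

View pics/w2.png

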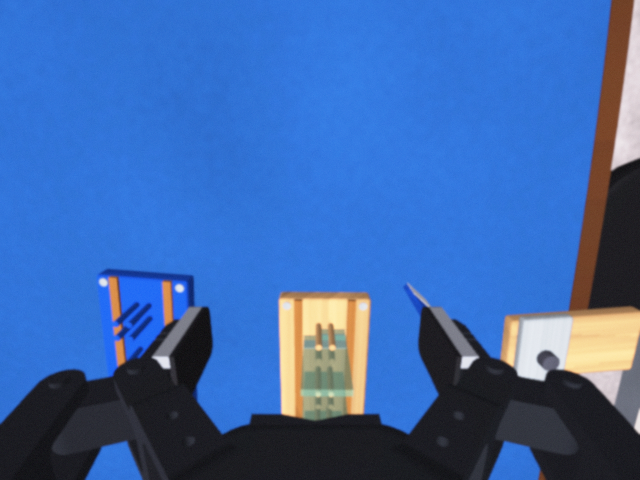

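Wrist view: the rack's top edge runs from (279,293) to (370,293). The target slide is at (327,370), with bottom features near (325,338). The bench pin is at (547,358), and the blue slide at (418,297) is seen edge-on. I'll enlarge the target.

Run:
```python
import cv2
im=cv2.imread("pics/w2.png")[285:420,270:380]
cv2.imwrite("pics/c2.png",cv2.resize(im,None,fx=4.4,fy=4.4,interpolation=cv2.INTER_CUBIC))
```

```text
(no output)
```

View pics/c2.png

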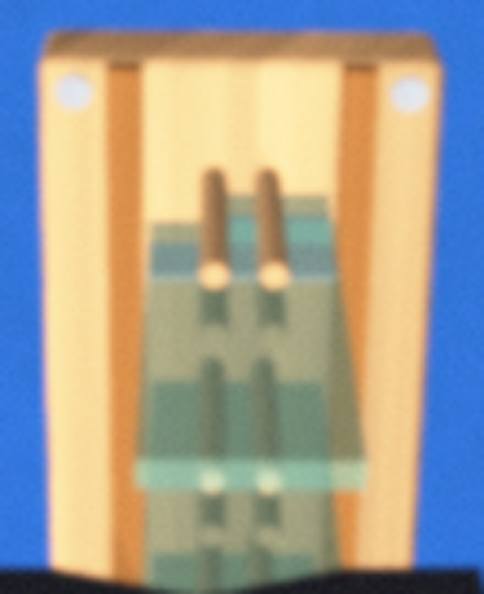

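The target has its notch at bottom left (crop (190,210), the world -x side), so its label face looks toward -Y. The bluish band at (240,255) is the label seen through the glass. The other slides show their frosted parts at the top. Target confirmed as (311,238) in scene.

Run:
```python
from h import *
import pickle
p=pickle.load(open("w2.pkl","rb"))
f=lambda a:np.array(a,float)/4.4+[270,285]
print("top",onz(p,f([(136,475),(366,475),(251,475)]),110).round(1))
S=onz(p,f([(75,92),(408,95)]),20); print("screws",S.round(1),S.mean(0),np.arctan2(*(S[1]-S[0])[1::-1]))
C=onz(p,f([(42,62),(440,65)]),20); print("corners",C.round(1),C.mean(0),np.arctan2(*(C[1]-C[0])[1::-1]))
print("pin",onz(p,[(547,357)],18+6))
print("blue tip",onz(p,[(405,285)],90))
s=camera_params("side"); sc=camera_params("scene")
for X in ([529,-51,110],[529,-51,20]): print(proj(s,X),proj(sc,X))
```

```text
top [[512.4 -52.6 110. ]
 [551.8 -55.2 110. ]
 [532.1 -53.8 110. ]]
screws [[497.6 -23.6  20. ]
 [571.  -29.1  20. ]] [534.28791073 -26.37873243  20.        ] -0.0749537183979857
corners [[491.  -15.9  20. ]
 [578.2 -22.3  20. ]] [534.59662832 -19.12645775  20.        ] -0.07326198655230287
pin [[758.42743628 -97.62642979  24.        ]]
blue tip [[594.79262595  21.98131226  90.        ]]
[[302.71519699 224.79750838]] [[309.86369257 226.99570957]]
[[303.45442244 254.24047576]] [[310.68350781 248.74681346]]
```

Run:
```python
from h import *
s=camera_params("side"); sc=camera_params("scene")
def tri(a,b):
    d1=ray(sc,[a])[0]; d2=ray(s,[b])[0]; A=np.c_[d1,-d2]; t=np.linalg.lstsq(A,s["origin"]-sc["origin"],rcond=None)[0]
    return ((sc["origin"]+d1*t[0])+(s["origin"]+d2*t[1]))/2
print("blue",tri((303,276),(333,218)),tri((305,297),(332,242)))
print("pin",tri((254,330),(380,231)))
rows([531.5,-53,120],down(1.50),5)
print(down(1.5).inv().apply(np.array([531.5,-53,190])-read_state()["position"]))
```

```text
blue [629.92595486 -30.95344166  87.15851201] [634.66381487 -24.9248245    5.12747001]
pin [748.48464322 -88.47155351  35.35612732]
[-21.9, 1.8, 14.2] [-0.0, 0.0, 0.001]
[-21.9, 1.8, 14.2] [-0.0, 0.0, 0.001]
[-21.9, 1.8, 14.2] [-0.0, 0.0, 0.001]
[-21.9, 1.8, 14.2] [-0.0, 0.0, 0.001]
[-21.9, 1.9, 14.2] [-0.0, 0.0, 0.001]
[-109.33782835    9.40649744    1.09006766]
```

jog_arm(
  plan=[
    {"x":-27,"y":2.5,"z":0,"wx":0,"wy":0,"wz":0},
    {"x":-27,"y":2.5,"z":0,"wx":0,"wy":0,"wz":0},
    {"x":-27,"y":2,"z":0,"wx":0,"wy":0,"wz":0},
    {"x":-28,"y":2,"z":0,"wx":0,"wy":0,"wz":0},
    {"x":0,"y":0,"z":0,"wx":0,"wy":0,"wz":0},
    {"x":0,"y":0,"z":0,"wx":0,"wy":0,"wz":0},
  ],
)

```text
time: 3.0
position: [531.7, -53.6, 191.8]
tool_rot: [0.731, 0.682, 0.0, 0.0]
wrist_force: [0.7, 0.4, -0.5]
grip_width: 1.003
```

Run:
```python
from h import *
s=read_state(); print(s["time"],s["position"])
p=camera_params("wrist"); im=get_image("wrist")[:,:,::-1]; cv2.imwrite("pics/w3.png",im)
import pickle; pickle.dump(p,open("w3.pkl","wb"))
print(proj(p,[[531.5,-53,110]]))
u=proj(p,[[531.5,-53,110]])[0].astype(int); x0,y0=u[0]-80,u[1]-75; print(x0,y0)
cv2.imwrite("pics/c3.png",cv2.resize(im[y0:y0+150,x0:x0+160],None,fx=4,fy=4,interpolation=cv2.INTER_CUBIC))
```

```text
3.0 [531.67022124 -53.55469321 191.83510433]
[[313.67013925 252.13804485]]
233 177
```

View pics/c3.png

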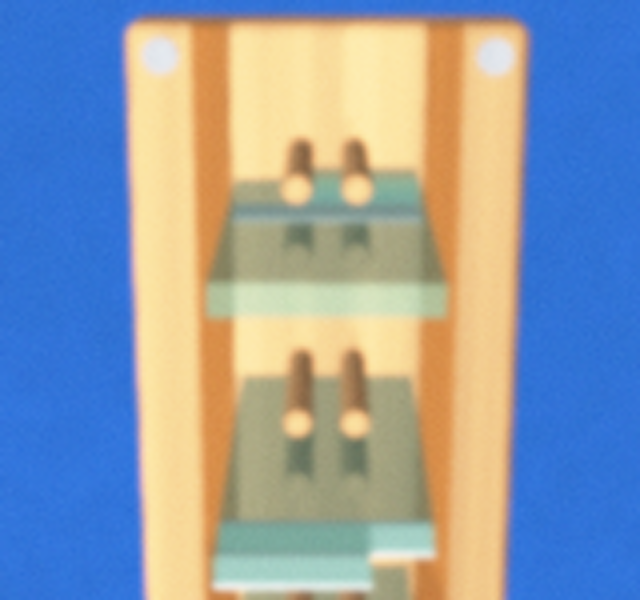

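The crop shows the target top face centred at crop (327,300), within 1 mm of the prediction and square to the jaws. The second slide's notch is at top right, so it is the right way up. Descending.

jog_arm(
  plan=[
    {"x":0.5,"y":0.6,"z":25,"wx":0,"wy":0,"wz":0},
    {"x":0,"y":0,"z":25,"wx":0,"wy":0,"wz":0},
    {"x":0,"y":0,"z":25,"wx":0,"wy":0,"wz":0},
    {"x":0,"y":0,"z":20,"wx":0,"wy":0,"wz":0},
    {"x":0,"y":0,"z":17,"wx":0,"wy":0,"wz":0},
    {"x":0,"y":0,"z":12,"wx":0,"wy":0,"wz":0},
    {"x":0,"y":0,"z":0,"wx":0,"wy":0,"wz":0},
    {"x":0,"y":0,"z":0,"wx":0,"wy":0,"wz":0},
  ],
)

```text
time: 3.85
position: [532.9, -51.7, 67.9]
tool_rot: [0.73, 0.684, 0.0, 0.0]
wrist_force: [1.5, 0.6, -0.0]
grip_width: 0.999
```

jog_arm(
  plan=[
    {"x":0,"y":0,"z":0,"wx":0,"wy":0,"wz":0},
    {"x":0,"y":0,"z":0,"wx":0,"wy":0,"wz":0},
    {"x":0,"y":0,"z":0,"wx":0,"wy":0,"wz":0},
    {"x":0,"y":0,"z":0,"wx":0,"wy":0,"wz":0},
    {"x":0,"y":0,"z":0,"wx":0,"wy":0,"wz":0},
    {"x":0,"y":0,"z":0,"wx":0,"wy":0,"wz":0},
    {"x":0,"y":0,"z":0,"wx":0,"wy":0,"wz":0},
    {"x":0,"y":0,"z":0,"wx":0,"wy":0,"wz":0},
  ],
  fingers=1,
)

```text
time: 4.65
position: [533.0, -52.1, 68.0]
tool_rot: [0.73, 0.683, 0.0, 0.0]
wrist_force: [-1.9, 1.0, 5.5]
grip_width: 0.457
```

jog_arm(
  plan=[
    {"x":0,"y":0,"z":0,"wx":0,"wy":0,"wz":0},
    {"x":0,"y":0,"z":0,"wx":0,"wy":0,"wz":0},
    {"x":0,"y":0,"z":-6,"wx":0,"wy":0,"wz":0},
    {"x":0,"y":0,"z":-10,"wx":0,"wy":0,"wz":0},
    {"x":0,"y":0,"z":-14,"wx":0,"wy":0,"wz":0},
    {"x":0,"y":0,"z":-16,"wx":0,"wy":0,"wz":0},
    {"x":0,"y":0,"z":-18,"wx":0,"wy":0,"wz":0},
    {"x":0,"y":0,"z":-18,"wx":0,"wy":0,"wz":0},
  ],
)

```text
time: 5.45
position: [532.8, -52.0, 151.1]
tool_rot: [0.73, 0.683, 0.0, 0.0]
wrist_force: [0.4, -0.1, -0.2]
grip_width: 0.457
```

jog_arm(
  plan=[
    {"x":0,"y":0,"z":-20,"wx":0,"wy":0,"wz":0},
    {"x":0,"y":0,"z":-20,"wx":0,"wy":0,"wz":0},
    {"x":0,"y":0,"z":-20,"wx":0,"wy":0,"wz":0},
    {"x":0,"y":0,"z":-20,"wx":0,"wy":0,"wz":0},
    {"x":0,"y":0,"z":-15,"wx":0,"wy":0,"wz":0},
    {"x":0,"y":0,"z":-8,"wx":0,"wy":0,"wz":0},
    {"x":0,"y":0,"z":0,"wx":0,"wy":0,"wz":0},
    {"x":0,"y":0,"z":0,"wx":0,"wy":0,"wz":0},
  ],
)

```text
time: 6.25
position: [532.2, -51.9, 251.6]
tool_rot: [0.73, 0.683, -0.0, -0.001]
wrist_force: [-0.2, 0.5, -0.9]
grip_width: 0.46
```

Run:
```python
from h import *
s=read_state(); print(s["time"],s["position"],s["grip_width"],s["joints"].round(2))
p=camera_params("wrist"); im=get_image("wrist")[:,:,::-1]
sc=get_image("scene")[:,:,::-1]
a=cv2.resize(im,(400,300)); b=cv2.resize(sc[150:300,210:410],(400,300),interpolation=cv2.INTER_CUBIC)
a2=cv2.resize(im[200:440,160:480],(400,300))
cv2.imwrite("pics/m4.png",np.vstack([np.hstack([a2,b])]))
# final target
pin=np.array([750,-91,18.]); 
c=np.array([545.,-91+0,223.])
h=pin-c; h[2]=0; h/=np.linalg.norm(h); z=(h-[0,0,1])/2**.5; x=(-h-[0,0,1])/2**.5; Rf=R.from_matrix(np.c_[x,np.cross(z,x),z]); print(z,Rf.as_quat())
# slide centre in tool: was z=65 at TCP z=68
P=c-3*z; print("TCP target",P)
s0=R.from_quat(s["tool_rot"])
R1=down(np.pi+np.arctan2(h[1],h[0])); P1=[P[0]-30,P[1],s["position"][2]+70]
print("A"); rows(P1,R1,12)
print("B"); rows(P,Rf,8,P1,R1)
```

```text
6.25 [532.2089074  -51.85291043 251.5610266 ] 0.45988364549252614 [-0.32  0.04  1.68  0.    1.42 -0.26]
[ 0.70710678  0.         -0.70710678] [-0.          0.92387953  0.          0.38268343]
TCP target [542.87867966 -91.         225.12132034]
A
[-3.4, -1.4, -5.9] [-0.0, -0.0, -0.136]
[-3.1, -1.8, -5.9] [-0.0, -0.0, -0.136]
[-2.9, -2.2, -5.9] [-0.0, -0.0, -0.136]
[-2.5, -2.6, -5.9] [-0.0, -0.0, -0.136]
[-2.2, -2.9, -5.9] [-0.0, -0.0, -0.136]
[-1.7, -3.2, -5.9] [-0.0, -0.0, -0.136]
[-1.3, -3.4, -5.9] [-0.0, -0.0, -0.136]
[-0.8, -3.5, -5.9] [-0.0, -0.0, -0.136]
[-0.3, -3.6, -5.9] [-0.0, -0.0, -0.136]
[0.2, -3.6, -5.9] [-0.0, -0.0, -0.136]
[0.7, -3.6, -5.9] [-0.0, -0.0, -0.136]
[1.1, -3.5, -5.9] [-0.0, -0.0, -0.136]
B
[-3.8, 0.0, 12.1] [-0.0, -0.098, -0.0]
[-2.6, 0.0, 12.4] [-0.0, -0.098, -0.0]
[-1.3, 0.0, 12.6] [-0.0, -0.098, -0.0]
[-0.1, 0.0, 12.6] [-0.0, -0.098, -0.0]
[1.1, 0.0, 12.6] [-0.0, -0.098, -0.0]
[2.4, 0.0, 12.4] [-0.0, -0.098, -0.0]
[3.6, 0.0, 12.1] [-0.0, -0.098, -0.0]
[4.7, -0.0, 11.7] [-0.0, -0.098, -0.0]
```

View pics/m4.png

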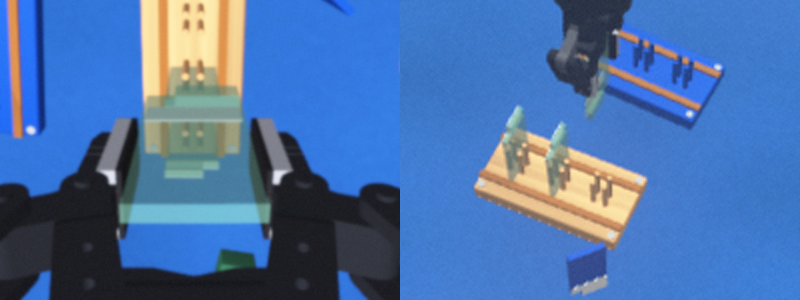

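The slide is held by its edges and has cleared the rack, and the other two slides still stand. Now turn and tip.

jog_arm(
  plan=[
    {"x":-3.4,"y":-1.4,"z":-6,"wx":0,"wy":0,"wz":-0.11},
    {"x":-3.1,"y":-1.8,"z":-6,"wx":0,"wy":0,"wz":-0.136},
    {"x":-2.9,"y":-2.2,"z":-6,"wx":0,"wy":0,"wz":-0.136},
    {"x":-2.5,"y":-2.6,"z":-6,"wx":0,"wy":0,"wz":-0.136},
    {"x":-2.2,"y":-2.9,"z":-6,"wx":0,"wy":0,"wz":-0.136},
    {"x":-1.7,"y":-3.2,"z":-6,"wx":0,"wy":0,"wz":-0.136},
    {"x":-1.3,"y":-3.4,"z":-6,"wx":0,"wy":0,"wz":-0.136},
    {"x":-0.8,"y":-3.5,"z":-6,"wx":0,"wy":0,"wz":-0.136},
  ],
)

```text
time: 7.15
position: [518.8, -77.7, 299.4]
tool_rot: [0.281, 0.96, 0.0, -0.001]
wrist_force: [-0.5, 0.3, -0.5]
grip_width: 0.455
```

jog_arm(
  plan=[
    {"x":-0.3,"y":-3.6,"z":-6,"wx":0,"wy":0,"wz":-0.136},
    {"x":0.2,"y":-3.6,"z":-6,"wx":0,"wy":0,"wz":-0.136},
    {"x":0.7,"y":-3.6,"z":-6,"wx":0,"wy":0,"wz":-0.136},
    {"x":1.1,"y":-3.5,"z":-6,"wx":0,"wy":0,"wz":-0.136},
    {"x":0,"y":0,"z":0,"wx":0,"wy":0,"wz":-0.026},
    {"x":0,"y":0,"z":0,"wx":0,"wy":0,"wz":0},
  ],
)

```text
time: 7.75
position: [512.2, -90.4, 323.5]
tool_rot: [0.004, 1.0, 0.0, -0.001]
wrist_force: [-0.6, -0.1, -0.1]
grip_width: 0.456
```

jog_arm(
  plan=[
    {"x":-3.8,"y":0,"z":12,"wx":0,"wy":-0.098,"wz":0},
    {"x":-2.6,"y":0,"z":12.4,"wx":0,"wy":-0.098,"wz":0},
    {"x":-1.3,"y":0,"z":12.6,"wx":0,"wy":-0.098,"wz":0},
    {"x":0,"y":0,"z":12.6,"wx":0,"wy":-0.098,"wz":0},
    {"x":1.1,"y":0,"z":12.6,"wx":0,"wy":-0.098,"wz":0},
    {"x":2.4,"y":0,"z":12.4,"wx":0,"wy":-0.098,"wz":0},
    {"x":3.6,"y":0,"z":12,"wx":0,"wy":-0.098,"wz":0},
    {"x":4.7,"y":0,"z":11.7,"wx":0,"wy":-0.098,"wz":0},
  ],
)

```text
time: 8.55
position: [542.0, -90.5, 227.0]
tool_rot: [0.004, 0.924, -0.001, 0.383]
wrist_force: [0.3, 0.2, -0.9]
grip_width: 0.458
```

jog_arm(
  plan=[
    {"x":0,"y":0,"z":0,"wx":0,"wy":0,"wz":0},
    {"x":0,"y":0,"z":0,"wx":0,"wy":0,"wz":0},
    {"x":0,"y":0,"z":0,"wx":0,"wy":0,"wz":0},
  ],
)

```text
time: 8.85
position: [543.5, -91.4, 230.3]
tool_rot: [0.002, 0.924, -0.002, 0.383]
wrist_force: [1.3, 0.1, 0.3]
grip_width: 0.455
```

Run:
```python
from h import *
s=read_state(); T=R.from_quat(s["tool_rot"]); z=T.apply([0,0,1]); x=T.apply([1,0,0])
print(s["time"],s["position"],s["grip_width"],np.abs(s["qvel"]).max(),"z",z,"x",x)
c=s["position"]+3*z; t=(18-c[2])/z[2]; print("centre",c,"axis meets z=18 at",c+t*z)
sc=get_image("scene")[:,:,::-1]; sd=get_image("side")[:,:,::-1]; w=get_image("wrist")[:,:,::-1]
u=proj(camera_params("scene"),c)[0].astype(int); v=proj(camera_params("side"),c)[0].astype(int)
f=lambda im,u,r:cv2.resize(im[max(u[1]-r,0):u[1]+r,max(u[0]-r,0):u[0]+r],(400,400),interpolation=cv2.INTER_CUBIC)
cv2.imwrite("pics/m5.png",np.hstack([f(sc,u,45),f(sd,v,60)]));cv2.imwrite("pics/sc5.png",sc); print(u,v)
```

```text
8.85 [543.53248628 -91.35054427 230.25352633] 0.45501466713403227 0.017717160494983543 z [ 0.70701974 -0.00447392 -0.70717966] x [-0.70717589  0.00264764 -0.70703271]
centre [545.65354549 -91.36396604 228.13198734] axis meets z=18 at [755.73801228 -92.6933514   18.        ]
[285 194] [316 187]
```

View pics/m5.png

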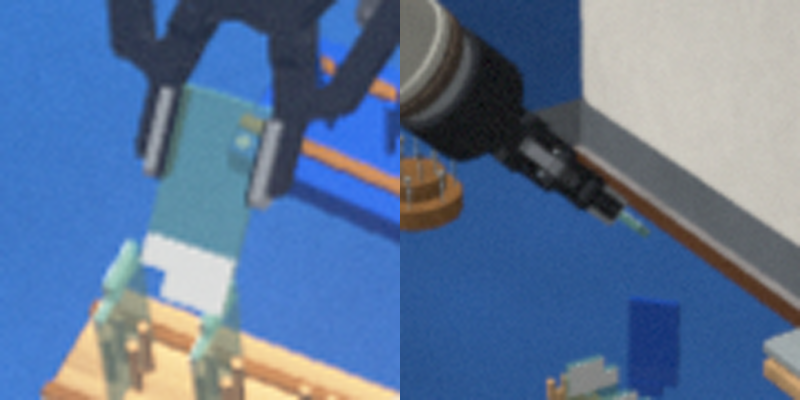

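The white label faces up, with the notch at lower left in this view, which is top right when seen frosted end up. The slide is gripped only at its edges, and its axis points at the pin. Handing in.

```bash
python3 -c "
from cell import *
print(job_done())"
```

```text
the job is handed in; nothing more can be done
None
```

I drew the upside-down slide straight up out of the wooden rack, holding it by its two long edges at the clear end. I presented it to the jeweller and handed the job in with it still held there, at about 9 s of the 32 s allowed.

- **Pose:** the slide is tipped at 45°, with its centre about 228 mm above the bench and its lowest point about 19 cm up. Its axis meets the pin's height about 6 mm from my estimate of the pin, under 2° off.
- **Label:** the last pictures show the white label face up, with the notch on the correct side.
- **Grip:** the opening read 0.455, about 39 mm against the 40 mm slide, with the arm nearly at rest.
- **Surroundings:** the other two slides and the blue look-alikes showed no sign of being disturbed in the last pictures. I did not compare the other bench items before and after.

Small disagreements:
- The cameras differed on the pin's position by about 15 mm, because its knob stands higher than the plate, so I used about (750, -91).
- The third slide's notch looked to be on the same side as the second's, which does not fit its described label direction. It made no difference to the job.
- My first three moves were refused for missing numbers, with no effect on the arm.

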